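Release the ratchet clamp and weigh the flow cell

TASK

The glue on the square flow cell has cured: lift the ratchet pawl of the clamp that holds it so that the clamp bar springs back, then take the cell out and stand it upright on the middle of the balance's round pan, setting it down gently. Leave the other clamp shut, with its round canister in place.

Things in the scene. Friction and masses are not known exactly. Their poses are not given: they have to be found in the camera images.
- pawl_tab (a point): Middle of the ratchet pawl's finger tab, on the square cell's clamp: dark steel upright plate 12 mm thick (y), 20 mm long (x), its top 18 mm above this point, room beside it to 27 mm below. Point 67 mm above the table. Axes, pawl down: x along the clamp from pawl to cell, z up. Pawl pin: 62 mm behind (-x), 20 mm below; raised 15 mm the tab tips back 7 mm. It moves easily, drops if let go.
- bar_a (a joint): How far that clamp's bar has slid back from the cell (clamp -x), m: 0 clamped, 0.030 fully back, kept there by its spring. Clamped, its jaw's lip covers 9 mm of the cell's foot. It runs back by itself in 1 s while the pawl tab is held up 15 to 20 mm (limit 30); if let go early the pawl catches the next tooth.
- cell_center (a point): Centre, 32 mm above the underside, of the flow cell: aluminium, square tower 34 x 34 x 50 mm high on a foot 60 (x) x 34 (y) x 14 mm; 64 mm high in all, about 0.25 kg. It stands on the clamp's base, 12 mm above the table, axes as the clamp's. Grip its two plain y faces (34 mm), free all the way down; jaws stand at its x ends. It comes out straight up once the bar is back.
- pan (a point): Centre of the top face of the balance's pan: round steel disc, 130 mm diameter, top 46 mm above the table, nothing higher on the balance. z up. (The stirrer with the square white plate is not the balance.)
- canister_center (a point): Centre, half-way up, of the round canister (tower 34 mm diameter on a foot like the cell's, 64 mm high) in the other clamp of the same make. Not to be moved.
- bar_b (a joint): How far the bar of the canister's clamp has slid back, m: 0 clamped. To stay there.
There are look-alikes about, which are no part of the job. Leave any blue look-alike of the part that bears cell_center alone.

How it is judged:
By the outcome, as a careful person would: the job done as asked, in the order asked, and still so for the second after the job is handed in, with the robot touching nothing.
It also fails if it takes over 54 s, if anything falls off the work surface, if the arm or the gripper's body presses on something with over 40 N, if the wrist force passes 120 N, or if a joint passes its speed limit or range.

ROBOT

A 7-joint arm with a two-finger parallel gripper is mounted at the origin on the work surface. World frame = base frame: x ahead of the robot, y to its left, z up, the work surface at z = 0. Lengths are in m, angles in rad, forces in N, time in s.
With the tool pointing down it reaches from about 0.425 to 0.925 m from the base axis. Payload 6.8 kg.
Tool frame: the origin (TCP) lies midway between the tips of the shut fingers; the grasp point (between the pads) lies bot.grip_point_offset behind it (bot.grip_point_offset is the distance from the TCP to the grasp point, in m); z points along the fingers, y is the line along which they close (so a half turn about z gives the same grasp; the last joint's range is limited). The gripper opens to 85 mm and grips with 20 to 120 N. Pads are 22 mm wide; open, the fingers measure 114 mm over their backs; the gripper's body (76 mm by 85 mm) begins 54 mm behind the grasp point. The pads swing forward as they close: fully open they stand 13 mm farther back than shut.
Start: joints at [-1.302, 0.477, 0.022, 1.555, -0.011, 1.109, -0.083], TCP at [0.248, 0.628, 0.231] pointing down, gripper open.
Joint ranges: [-2.96, 2.96], [-0.34, 2.1], [-1.41, 1.46], [0.24, 2.44], [-1.37, 4.51], [0.17, 1.92], [-2.96, 2.96]. Speed limits (rad/s): [2.39, 2.39, 3.14, 3.14, 3.14, 3.14, 3.14].

INTERFACE

Orientations are given as a unit quaternion [w, x, y, z].
In Python, from station import get_obs, cams, job, bot gives the robot as it stands.
- The arm moves only by the tool arm_command, never from a script. Its argument "rows" is a list that holds one entry, the list of rows, each a list of 5 numbers: the finger opening in mm, from 0 to 85.4, then the shift along the world's x, y, z in units of 60 mm (1.0 is 60 mm), then the turn about the world's z in units of 0.08 rad (1.0 is 0.08 rad). In form: [[[grip, x, y, z, turn], ...]]. A call has exactly 10 rows; each row shifts and turns the commanded pose from where the row before left it; what a row does not reach is not made up. A row lasts 1/8 s, in which the tool goes at most 62.5 mm and 10.7 degrees, less where a joint would pass 70% of its speed; a pose out of reach is approached as far as the arm can. A call with a number of a shift or a turn outside -1 to 1 is refused whole. A call with a gripper value outside its range is refused whole. The fingers move at their own pace and stop on an object; "newtons" is the grip in N (left out, the last holds). Time passes only in rows, so rows that do not move let the fingers close, or fill a call up. It gives the time, the measured TCP pose, the force, the opening and the grip force at its end, in the units of the state.
- get_obs(): the state, without advancing time (a new reading comes with each control period).
- cams.read_camera(name): name is "scene" or "top"; returns the picture (400x640x3 uint8, red, green, blue); there is no depth.
- cams.camera_params(name): a dict with "K" (3x3 intrinsics, pixels), "extrinsics" (4x4, takes a point from camera to world coordinates). Camera axes: x right, y down, z forward; pixel columns grow to the right and rows downward; lengths in m; the calibration is good to about 2 mm. A picture is of the moment at which its call begins. camera_params takes no time and is no camera call.
- job.hand_in(): hands the job in; it is judged then, once.
The state is a dict: "t": time; "q": joint angles; "joint_vel": joint speeds; "joint_torque": joint torques, N m; "eef_pos": TCP position; "tool_rot": TCP orientation; "contact_force": force on the tool from outside, world axes, zero at the start; "torque": the same for the moment, N m; "gripper_width": opening from 0.0 (shut) to 1.0 (fully open); "grasp_force": force on a finger pad.
Only numpy, scipy, OpenCV 4.12 (cv2) and the standard library are available. Lean on these libraries where they do the work, as an engineer would, in place of code of your own. Each camera call takes 0.05 s, during which the arm holds its last target. There are 200 camera calls.

## Working session

There is one attempt and no reset: what is moved stays moved. The work goes in short steps, Python scripts to look and compute and a tool call to move; the robot and the scene stay as the last step left them, time stands still between calls to the robot, and variables do not carry over. Pictures are saved under pics/ and viewed, at most 10 in all, crops included, and the job is handed in when it is done.

Besides the shell and the picture viewer there is one more tool, called after "Call:" by a JSON object that holds its "name" and its "arguments", one argument or row to a line. arm_command: Moves the arm, as the interface text tells. Its arguments: {"type":"object","properties":{"rows":{"type":"array"},"newtons":{"type":"number"}},"required":["rows"]}

```bash
mkdir -p pics; ls
python3 - <<'E'
from station import get_obs,cams,job,bot
import cv2
o=get_obs();print(o,bot.grip_point_offset)
for n in("scene","top"):
    cv2.imwrite(f"pics/{n}0.png",cams.read_camera(n)[...,::-1]);p=cams.camera_params(n);print(n,p["K"],p["extrinsics"])
E
```

```text
pics
{'t': 0.0, 'q': array([-1.30208332,  0.47779451,  0.02237181,  1.55642878, -0.0114502 ,
        1.10930178, -0.08309736]), 'joint_vel': array([ 5.03963707e-04,  1.25704247e-03, -6.29140432e-05, -2.00083627e-04,
       -1.17691310e-03, -3.81540080e-04, -1.50798618e-04]), 'joint_torque': array([-6.62956222e-05, -5.96434522e+01,  1.60789076e+00, -2.81192476e+01,
        1.25276449e-02,  9.23612126e-03,  3.23968436e-05]), 'eef_pos': array([0.24820423, 0.62708731, 0.23033968]), 'tool_rot': array([-7.32838168e-05,  1.87284827e-01,  9.82305238e-01, -8.99181866e-04]), 'contact_force': array([ 0.40901979,  0.19674004, -0.23855679]), 'torque': array([-0.00783355, -0.00829198,  0.00046182]), 'grasp_force': 0.0, 'gripper_width': 0.9992935750071616} 0.0187
scene [[462.67321978   0.         321.18739793]
 [  0.         462.67321978 195.55477486]
 [  0.           0.           1.        ]] [[ 0.35036164  0.66233039 -0.66224253  1.21516425]
 [ 0.93653139 -0.23831865  0.25712482 -0.2619632 ]
 [ 0.01247683 -0.71029759 -0.70379092  0.77435795]
 [ 0.          0.          0.          1.        ]]
top [[510.36188882   0.         311.92558286]
 [  0.         510.36188882 201.40558323]
 [  0.           0.           1.        ]] [[-0.01409694 -0.98651893  0.16303886  0.3278982 ]
 [-0.99984066  0.01212157 -0.01310443  0.00519422]
 [ 0.01095148 -0.16319761 -0.98653262  1.36543623]
 [ 0.          0.          0.          1.        ]]
```

View pics/scene0.png

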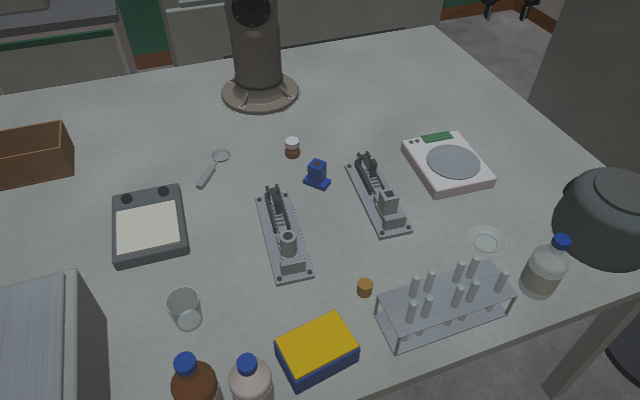

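View pics/top0.png

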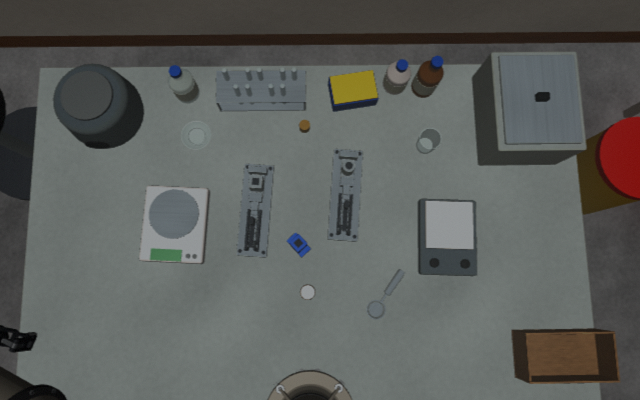

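The scene camera shows the square cell's clamp at about (380,190), the canister's clamp at about (285,235), and the balance at about (450,160). In the top camera these are at (255,210), (346,195) and (174,213). I'll zoom in on the square clamp.

Run:
```python
import cv2,numpy as np
a=cv2.imread("pics/top0.png")[155:265,225:285]; b=cv2.imread("pics/scene0.png")[140:245,335:420]
a=cv2.resize(a,None,fx=5.4,fy=5.4,interpolation=cv2.INTER_CUBIC);b=cv2.resize(b,None,fx=5.4,fy=5.4,interpolation=cv2.INTER_CUBIC)
c=np.zeros((600,800,3),np.uint8);c[:a.shape[0],:a.shape[1]]=a;c[:b.shape[0],330:330+b.shape[1]]=b
c=cv2.convertScaleAbs(c,alpha=1.5)
cv2.imwrite("pics/zoom0.png",c)
```

```text
(no output)
```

View pics/zoom0.png

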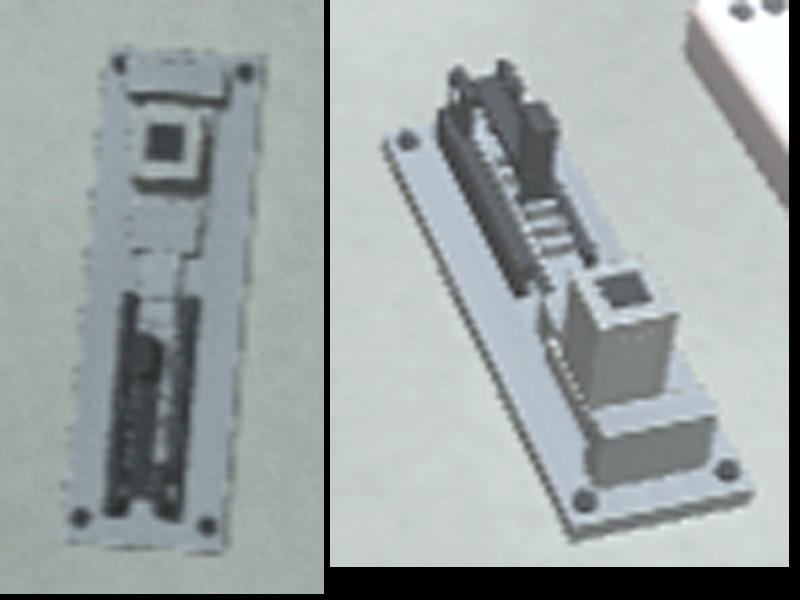

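Top zoom: cell top's hole at (164,143), tab top at about (147,345), base holes at (120,63), (246,72), (80,517), (207,525). Scene zoom: hole at (625,289), tab top at (538,111), base holes at (407,140), (585,500), (727,469).

```bash
cat > h.py <<'E'
import numpy as np
from station import get_obs,cams,job,bot
def ray(n,u,v,z):
    p=cams.camera_params(n);E=np.array(p["extrinsics"]);d=E[:3,:3]@np.linalg.solve(p["K"],[u,v,1]);o=E[:3,3]
    return o+d*(z-o[2])/d[2]
def proj(n,P):
    p=cams.camera_params(n);E=np.array(p["extrinsics"]);c=E[:3,:3].T@(np.array(P)-E[:3,3]);c=p["K"]@c;return c[:2]/c[2]
E
python3 - <<'E'
from h import *
import cv2
np.set_printoptions(precision=4,suppress=True)
T=lambda x,y,z:ray("top",225+(x+.5)/5.4-.5,155+(y+.5)/5.4-.5,z)
S=lambda x,y,z:ray("scene",335+(x-330+.5)/5.4-.5,140+(y+.5)/5.4-.5,z)
print("cell",T(164,143,.076),S(625,289,.076))
print("tab",T(147,345,.085),S(538,111,.085))
h=[T(*p,.012) for p in((120,63),(246,72),(80,517),(207,525))];print("holes",h)
print("holesS",S(407,140,.012),S(585,500,.012),S(727,469,.012))
m=((h[0]+h[1])/2,(h[2]+h[3])/2);d=m[0]-m[1];print("mid",m,"yaw",np.arctan2(d[1],d[0]))
# pan ellipse: grow region
for n,(u,v),r in(("top",(175,213),40),("scene",(454,162),40)):
    im=cv2.imread(f"pics/{n}0.png");im=cv2.GaussianBlur(im,(3,3),0)
    k=np.zeros((402,642),np.uint8);cv2.floodFill(im,k,(u,v),0,(14,)*3,(14,)*3,4|cv2.FLOODFILL_FIXED_RANGE|cv2.FLOODFILL_MASK_ONLY|(255<<8))
    c=max(cv2.findContours(k[1:-1,1:-1],0,1)[0],key=cv2.contourArea);e=cv2.fitEllipse(cv2.convexHull(c));print(n,e,cv2.boundingRect(c),ray(n,*e[0],.046))
E
```

```text
cell [0.5959 0.134  0.076 ] [0.6008 0.1342 0.076 ]
tab [0.4977 0.1406 0.085 ] [0.4986 0.1428 0.085 ]
holes [array([0.6505, 0.1626, 0.012 ]), array([0.6451, 0.0993, 0.012 ]), array([0.4229, 0.1807, 0.012 ]), array([0.4182, 0.1186, 0.012 ])]
holesS [0.4211 0.1194 0.012 ] [0.6483 0.1009 0.012 ] [0.653  0.1627 0.012 ]
mid (array([0.6478, 0.131 , 0.012 ]), array([0.4205, 0.1496, 0.012 ])) yaw -0.08178873319929517
top ((173.55567932128906, 213.6314697265625), (47.52273178100586, 49.883846282958984), 62.73707580566406) (149, 190, 50, 48) [0.5181 0.3482 0.046 ]
scene ((453.20599365234375, 161.78990173339844), (33.564144134521484, 54.37512969970703), 103.40129852294922) (426, 145, 54, 35) [0.5293 0.3466 0.046 ]
```

Run:
```python
from h import *
import cv2
t=np.linspace(0,6.283,200)
out=[]
for n,(x0,y0) in(("top",(135,180)),("scene",(395,125))):
    im=cv2.imread(f"pics/{n}0.png")[y0:y0+90,x0:x0+110]
    im=cv2.convertScaleAbs(cv2.resize(im,None,fx=3.6,fy=3.6,interpolation=cv2.INTER_CUBIC),alpha=1.3)
    for C,col in(((.519,.348),(0,0,255)),((.525,.3475),(0,255,0))):
        P=np.array([proj(n,(C[0]+.065*np.cos(a),C[1]+.065*np.sin(a),.046)) for a in t])
        print(n,C,P.min(0),P.max(0))
        cv2.polylines(im,[((P-[x0,y0])*3.6+1.3).astype(int)],True,col,1)
    out.append(im)
cv2.imwrite("pics/pan0.png",np.hstack(out))
```

```text
top (0.519, 0.348) [148.55677421 188.76393903] [198.69788333 238.23329443]
top (0.525, 0.3475) [148.83752938 186.51638159] [198.94102358 235.91264906]
scene (0.519, 0.348) [424.55747611 142.52688799] [478.7297307  177.05662952]
scene (0.525, 0.3475) [425.59899581 143.95651726] [479.98593616 178.7395474 ]
```

View pics/pan0.png

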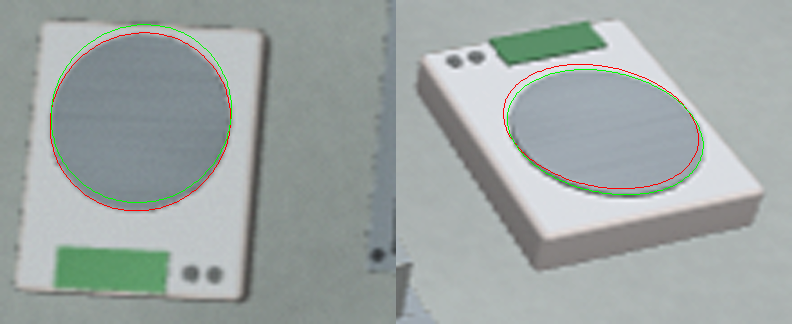

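The pan is at about x .518–.528, y .347. The tab is at about (.498,.142), the cell at about (.597,.134), and the clamp yaw is -0.082. I'll move to above the tab, turning about +0.294 rad.

Call:
{"name": "arm_command", "arguments": {
  "rows": [
    [[45, 0.35, -0.7, -0.1, 0.37], [45, 0.35, -0.7, -0.1, 0.37], [45, 0.35, -0.7, -0.1, 0.37], [45, 0.35, -0.7, -0.1, 0.37], [45, 0.35, -0.7, -0.1, 0.37], [45, 0.35, -0.7, -0.1, 0.37], [45, 0.35, -0.7, -0.1, 0.37], [45, 0.35, -0.7, -0.1, 0.37], [45, 0.35, -0.7, -0.1, 0.37], [45, 0.35, -0.7, -0.1, 0.34]]
  ],
  "newtons": 25
}}

```text
t: 1.35
eef_pos: [0.4587, 0.2061, 0.171]
tool_rot: [-0.0, 0.041, 0.999, -0.0]
contact_force: [-0.5, 0.3, 0.1]
gripper_width: 0.529
grasp_force: 0.0
```

Call:
{"name": "arm_command", "arguments": {
  "rows": [
    [[45, 0.2, -0.3, 0, 0], [45, 0.2, -0.3, 0, 0], [45, 0.15, -0.27, 0, 0], [45, 0.1, -0.2, -0.1, 0], [45, 0, 0, -0.25, 0], [45, 0, 0, -0.25, 0], [45, 0, 0, -0.2, 0], [45, 0, 0, -0.1, 0], [45, 0, 0, 0, 0], [45, 0, 0, 0, 0]]
  ]
}}

```text
t: 2.6
eef_pos: [0.4977, 0.1437, 0.1177]
tool_rot: [0.0, 0.042, 0.999, 0.0]
contact_force: [0.4, -0.1, -0.1]
gripper_width: 0.526
grasp_force: 0.0
```

```bash
cat >> h.py <<'E'
import cv2
def zoom(name,boxes,alpha=1.5,pts=()):
    out=[]
    for n,x,y,w,h in boxes:
        im=cams.read_camera(n)[y:y+h,x:x+w,::-1];s=min(400/w,600/h)
        im=cv2.convertScaleAbs(cv2.resize(im,None,fx=s,fy=s,interpolation=cv2.INTER_CUBIC),alpha=alpha)
        for P in pts:
            c=((proj(n,P)-[x,y]+.5)*s).astype(int);cv2.drawMarker(im,tuple(map(int,c)),(0,0,255),0,12,1)
        k=np.zeros((600,400,3),np.uint8);k[:im.shape[0],:im.shape[1]]=im[:600,:400];out.append(k)
    cv2.imwrite(f"pics/{name}.png",np.hstack(out))
E
python3 - <<'E'
from h import *
o=get_obs();p=o["eef_pos"];print(p,o["contact_force"])
zoom("tab1",[("top",215,150,80,120),("scene",330,100,100,150)],pts=[p,(.498,.142,.085)])
E
```

```text
[0.49768248 0.14365509 0.11766147] [ 0.37127794 -0.1045687  -0.07011029]
```

View pics/tab1.png

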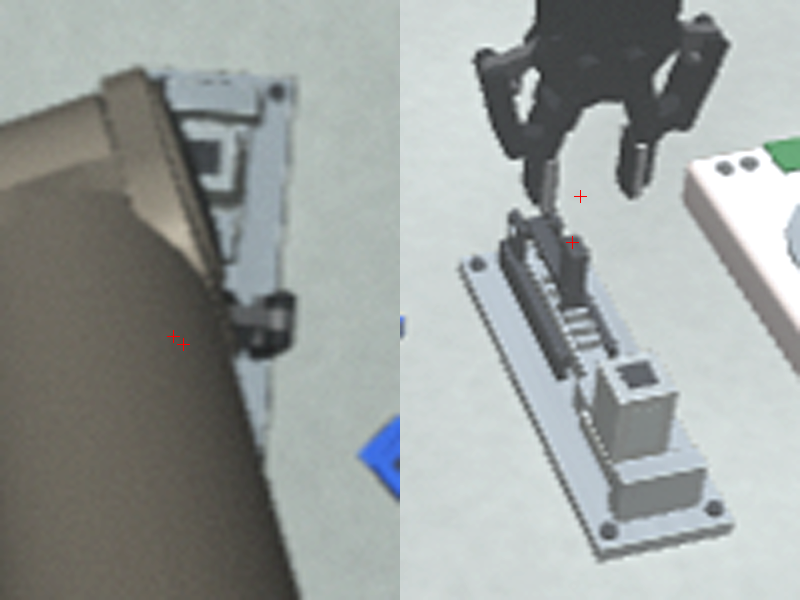

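The finger tips in the scene view (mid ≈(588,203) against a predicted (580,190)) show the scene camera biased by about +5 mm in x and +3 mm in y. I therefore trust the top camera, which puts the tab at about (.495,.140). Descending on it.

Call:
{"name": "arm_command", "arguments": {
  "rows": [
    [[45, -0.05, -0.06, -0.1, 0], [45, 0, 0, -0.2, 0], [45, 0, 0, -0.2, 0], [45, 0, 0, -0.2, 0], [45, 0, 0, -0.2, 0], [45, 0, 0, -0.15, 0], [45, 0, 0, -0.1, 0], [45, 0, 0, 0, 0], [30, 0, 0, 0, 0], [25, 0, 0, 0, 0]]
  ]
}}

```text
t: 3.95
eef_pos: [0.4947, 0.14, 0.0487]
tool_rot: [0.0, 0.042, 0.999, 0.0]
contact_force: [-1.4, 0.5, 1.5]
gripper_width: 0.292
grasp_force: 0.0
```

Call:
{"name": "arm_command", "arguments": {
  "rows": [
    [[18, 0, 0, 0, 0], [14, 0, 0, 0, 0], [12, 0, 0, 0, 0], [10, 0, 0, 0, 0], [8, 0, 0, 0, 0], [6, 0, 0, 0, 0], [4, 0, 0, 0, 0], [0, 0, 0, 0, 0], [0, 0, 0, 0, 0], [0, 0, 0, 0, 0]]
  ],
  "newtons": 25
}}

```text
t: 5.2
eef_pos: [0.4948, 0.1422, 0.0487]
tool_rot: [0.001, 0.041, 0.999, 0.001]
contact_force: [-0.2, 6.8, 0.1]
gripper_width: 0.14
grasp_force: 25.2
```

Call:
{"name": "arm_command", "arguments": {
  "rows": [
    [[0, 0, 0.04, 0, 0], [0, -0.025, 0, 0.07, 0], [0, -0.03, 0.005, 0.07, 0], [0, -0.037, 0.003, 0.07, 0], [0, -0.043, 0.003, 0.08, 0], [0, 0, 0, 0, 0], [0, 0, 0, 0, 0], [0, 0, 0, 0, 0], [0, 0, 0, 0, 0], [0, 0, 0, 0, 0]]
  ]
}}

```text
t: 6.45
eef_pos: [0.4855, 0.143, 0.0657]
tool_rot: [-0.001, 0.041, 0.999, -0.0]
contact_force: [-4.2, 3.7, 1.3]
gripper_width: 0.135
grasp_force: 25.7
```

Call:
{"name": "arm_command", "arguments": {
  "rows": [
    [[0, 0, 0, 0, 0], [0, 0, 0, 0, 0], [0, 0, 0, 0, 0], [0, 0, 0, 0, 0], [0, 0, 0, 0, 0], [0, 0, 0, 0, 0], [0, 0, 0, 0, 0], [0, 0, 0, 0, 0], [0, 0, 0, 0, 0], [0, 0, 0, 0, 0]]
  ]
}}

```text
t: 7.7
eef_pos: [0.4855, 0.143, 0.0657]
tool_rot: [-0.001, 0.042, 0.999, -0.0]
contact_force: [-3.9, 4.2, 1.0]
gripper_width: 0.136
grasp_force: 25.7
```

Run:
```python
from h import *
o=get_obs();print(o["eef_pos"],o["contact_force"],o["gripper_width"])
zoom("bar1",[("scene",330,100,100,150),("top",215,150,80,120)])
```

```text
[0.48546449 0.14304518 0.06565397] [-3.93112528  4.21803625  0.96920663] 0.13594932943243676
```

View pics/bar1.png

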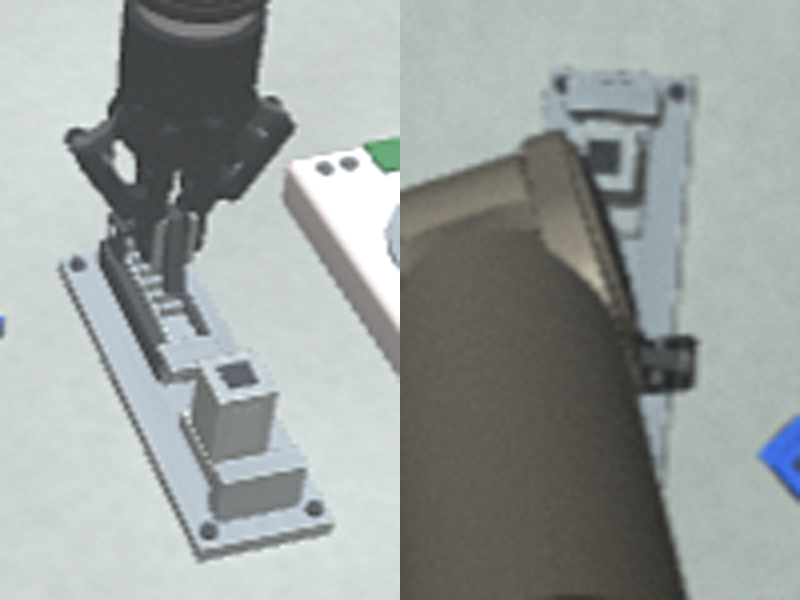

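The bar has run back: the jaw stands clear of the cell foot, with the gap at about (190,360) in the scene zoom. I'll lower the pawl, release it and rise.

Call:
{"name": "arm_command", "arguments": {
  "rows": [
    [[0, 0.04, 0, -0.07, 0], [0, 0.035, -0.003, -0.07, 0], [0, 0.03, -0.003, -0.05, 0], [35, 0, 0, 0, 0], [45, 0, 0, 0, 0], [55, 0, 0, 0, 0], [60, 0, 0, 0.1, 0], [60, 0, 0, 0.3, 0], [60, 0, 0, 0.4, 0], [60, 0, 0, 0.2, 0]]
  ]
}}

```text
t: 9.05
eef_pos: [0.4932, 0.1427, 0.1157]
tool_rot: [0.001, 0.042, 0.999, 0.0]
contact_force: [-0.1, 0.5, 0.5]
gripper_width: 0.703
grasp_force: 0.0
```

Call:
{"name": "arm_command", "arguments": {
  "rows": [
    [[60, 0.2, -0.02, 0, 0], [60, 0.4, -0.03, 0, 0], [60, 0.5, -0.03, 0, 0], [60, 0.4, -0.03, 0, 0], [60, 0.2, -0.02, 0, 0], [60, 0, 0, -0.2, 0], [60, 0, 0, -0.2, 0], [60, 0, 0, -0.1, 0], [60, 0, 0, 0, 0], [60, 0, 0, 0, 0]]
  ]
}}

```text
t: 10.3
eef_pos: [0.5946, 0.1349, 0.0846]
tool_rot: [0.0, 0.042, 0.999, 0.0]
contact_force: [-0.0, 0.4, 0.8]
gripper_width: 0.701
grasp_force: 0.0
```

Run:
```python
from h import *
o=get_obs();print(o["eef_pos"],o["contact_force"],o["gripper_width"])
zoom("cell1",[("scene",330,100,100,150),("top",215,150,80,120)])
```

```text
[0.59462027 0.13487888 0.0846021 ] [-0.00706691  0.38810725  0.83081836] 0.7014373152002988
```

View pics/cell1.png

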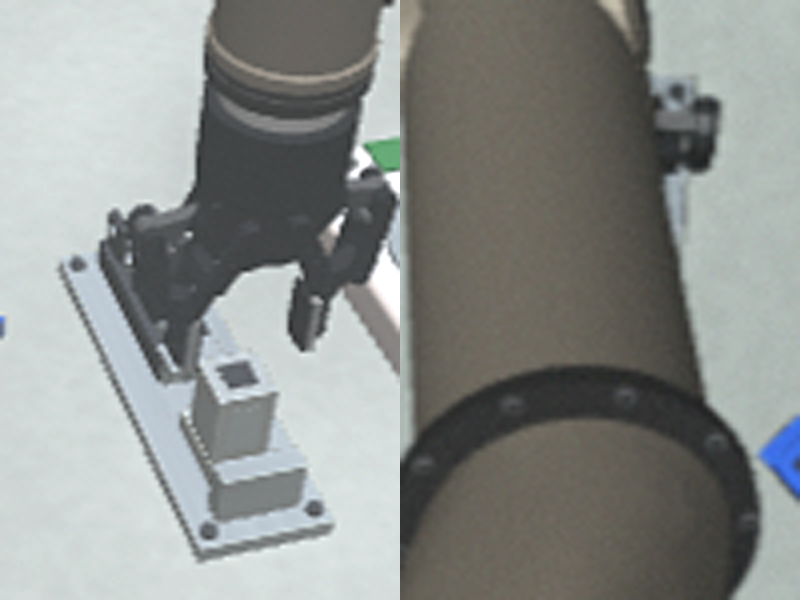

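The fingers straddle the tower: tips are at (190,378) and (305,350), and the cell top is at (240,375). I'll descend and grip.

Call:
{"name": "arm_command", "arguments": {
  "rows": [
    [[60, 0.03, 0, -0.15, 0], [60, 0, 0, -0.2, 0], [60, 0, 0, -0.2, 0], [60, 0, 0, -0.2, 0], [60, 0, 0, -0.12, 0], [60, 0, 0, 0, 0], [45, 0, 0, 0, 0], [40, 0, 0, 0, 0], [36, 0, 0, 0, 0], [34, 0, 0, 0, 0]]
  ],
  "newtons": 30
}}

```text
t: 11.65
eef_pos: [0.5966, 0.1341, 0.0324]
tool_rot: [0.0, 0.042, 0.999, -0.0]
contact_force: [-0.2, -1.8, 0.4]
gripper_width: 0.4
grasp_force: 1.0
```

Call:
{"name": "arm_command", "arguments": {
  "rows": [
    [[32, 0, 0, 0, 0], [30, 0, 0, 0, 0], [28, 0, 0, 0, 0], [25, 0, 0, 0, 0], [25, 0, 0, 0, 0], [25, 0, 0, 0, 0], [25, 0, 0, 0, 0], [25, 0, 0, 0, 0], [25, 0, 0, 0, 0], [25, 0, 0, 0, 0]]
  ],
  "newtons": 40
}}

```text
t: 12.9
eef_pos: [0.5967, 0.1342, 0.0325]
tool_rot: [0.0, 0.042, 0.999, -0.0]
contact_force: [-0.2, -3.3, 5.3]
gripper_width: 0.392
grasp_force: 40.8
```

Call:
{"name": "arm_command", "arguments": {
  "rows": [
    [[25, 0, -0.015, 0.03, 0], [25, 0, 0, 0.07, 0], [25, 0, 0, 0.12, 0], [25, 0, 0, 0.2, 0], [25, 0, 0, 0.25, 0], [25, 0, 0, 0.3, 0], [25, 0, 0, 0.3, 0], [25, 0, 0, 0.2, 0], [25, 0, 0, 0.1, 0], [25, 0, 0, 0, 0]]
  ]
}}

```text
t: 14.15
eef_pos: [0.5964, 0.1339, 0.1266]
tool_rot: [0.0, 0.042, 0.999, 0.0]
contact_force: [-0.7, 0.3, -2.6]
gripper_width: 0.392
grasp_force: 40.1
```

Call:
{"name": "arm_command", "arguments": {
  "rows": [
    [[25, -0.07, 0.2, 0, 0], [25, -0.14, 0.4, 0, 0], [25, -0.2, 0.55, 0, 0], [25, -0.2, 0.6, 0, 0], [25, -0.2, 0.6, 0, 0], [25, -0.2, 0.55, 0, 0], [25, -0.16, 0.4, 0, 0], [25, -0.1, 0.25, 0, 0], [25, 0, 0, -0.2, 0], [25, 0, 0, -0.2, 0]]
  ]
}}

```text
t: 15.4
eef_pos: [0.5205, 0.3452, 0.1011]
tool_rot: [-0.0, 0.042, 0.999, -0.001]
contact_force: [0.0, -0.8, -2.4]
gripper_width: 0.393
grasp_force: 40.2
```

Call:
{"name": "arm_command", "arguments": {
  "rows": [
    [[25, 0, 0, -0.15, 0], [25, 0, 0, -0.1, 0], [25, 0, 0, -0.05, 0], [25, 0, 0, 0, 0], [25, 0, 0, 0, 0], [25, 0, 0, 0, 0], [25, 0, 0, 0, 0], [25, 0, 0, 0, 0], [25, 0, 0, 0, 0], [25, 0, 0, 0, 0]]
  ]
}}

```text
t: 16.65
eef_pos: [0.5201, 0.3469, 0.0843]
tool_rot: [-0.0, 0.042, 0.999, -0.0]
contact_force: [-0.0, 0.2, -2.7]
gripper_width: 0.392
grasp_force: 40.2
```

Run:
```python
from h import *
o=get_obs();print(o["eef_pos"],o["contact_force"],o["gripper_width"])
zoom("pan1",[("scene",395,70,100,150),("top",125,170,100,150)],alpha=1.3)
```

```text
[0.52014106 0.34687263 0.08430673] [-0.0211197   0.16013031 -2.74975109] 0.39244796204871635
```

View pics/pan1.png

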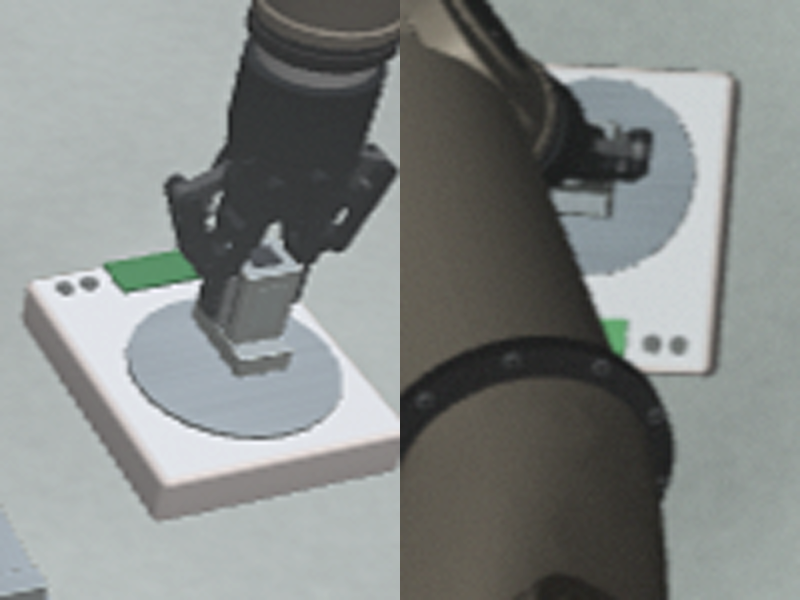

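Run:
```python
from h import *
c,s=np.cos(-.082),np.sin(-.082);R=np.array([[c,-s],[s,c]])
# measured via each camera: pan centre minus cell centre
a=ray("scene",460.6,162.4,.0638)[:2]-R@[.030,0]; b=ray("scene",453.2,161.8,.046)[:2]
print("scene cell",a,"pan",b,"pan-cell",b-a)
a=ray("top",177.4,223.6,.0778)[:2]-R@[-.030,-.017]; b=ray("top",173.55,213.6,.046)[:2]
print("top cell",a,"pan",b,"pan-cell",b-a)
```

```text
scene cell [0.52396361 0.34954269] pan [0.52928294 0.34655871] pan-cell [ 0.00531933 -0.00298398]
top cell [0.51922535 0.34396673] pan [0.51821533 0.34823427] pan-cell [-0.00101002  0.00426754]
```

The cameras average to pan-minus-cell of about (+2, 0) mm. Lowering gently.

Call:
{"name": "arm_command", "arguments": {
  "rows": [
    [[25, 0.03, 0, -0.06, 0], [25, 0, 0, -0.07, 0], [25, 0, 0, -0.05, 0], [25, 0, 0, -0.03, 0], [25, 0, 0, -0.015, 0], [25, 0, 0, -0.015, 0], [25, 0, 0, -0.015, 0], [25, 0, 0, -0.01, 0], [25, 0, 0, -0.01, 0], [25, 0, 0, 0, 0]]
  ]
}}

```text
t: 18.0
eef_pos: [0.5219, 0.3468, 0.0678]
tool_rot: [-0.0, 0.042, 0.999, -0.0]
contact_force: [-0.1, 0.1, -2.0]
gripper_width: 0.393
grasp_force: 40.2
```

Call:
{"name": "arm_command", "arguments": {
  "rows": [
    [[25, 0, 0, -0.006, 0], [25, 0, 0, -0.006, 0], [25, 0, 0, -0.006, 0], [25, 0, 0, 0, 0], [25, 0, 0, 0, 0], [25, 0, 0, 0, 0], [25, 0, 0, 0, 0], [25, 0, 0, 0, 0], [25, 0, 0, 0, 0], [25, 0, 0, 0, 0]]
  ]
}}

```text
t: 19.25
eef_pos: [0.522, 0.3469, 0.0667]
tool_rot: [-0.0, 0.042, 0.999, 0.0]
contact_force: [-0.3, -0.0, -2.3]
gripper_width: 0.397
grasp_force: 40.2
```

Call:
{"name": "arm_command", "arguments": {
  "rows": [
    [[25, 0, 0, -0.005, 0], [25, 0, 0, -0.005, 0], [25, 0, 0, 0, 0], [25, 0, 0, 0, 0], [25, 0, 0, 0, 0], [25, 0, 0, 0, 0], [25, 0, 0, 0, 0], [25, 0, 0, 0, 0], [25, 0, 0, 0, 0], [25, 0, 0, 0, 0]]
  ]
}}

```text
t: 20.5
eef_pos: [0.522, 0.3469, 0.0665]
tool_rot: [0.0, 0.042, 0.999, 0.0]
contact_force: [-2.2, -1.4, 5.5]
gripper_width: 0.392
grasp_force: 40.8
```

It is in contact, with about 8 N on the pan. Releasing slowly and withdrawing straight up.

Call:
{"name": "arm_command", "arguments": {
  "rows": [
    [[34, 0, 0, 0, 0], [36, 0, 0, 0, 0], [40, 0, 0, 0, 0], [45, 0, 0, 0, 0], [52, 0, 0, 0, 0], [60, 0, 0, 0, 0], [60, 0, 0, 0, 0], [60, 0, 0, 0.1, 0], [60, 0, 0, 0.3, 0], [60, 0, 0, 0.4, 0]]
  ],
  "newtons": 20
}}

```text
t: 21.75
eef_pos: [0.522, 0.3468, 0.1154]
tool_rot: [-0.0, 0.042, 0.999, -0.0]
contact_force: [-0.4, 0.0, -0.4]
gripper_width: 0.7
grasp_force: 0.0
```

Call:
{"name": "arm_command", "arguments": {
  "rows": [
    [[60, 0, 0, 0.4, 0], [60, 0, 0, 0.5, 0], [60, -0.3, 0.5, 0.3, 0], [60, -0.4, 0.7, 0, 0], [60, -0.4, 0.8, 0, 0], [60, -0.4, 0.8, 0, 0], [60, -0.4, 0.8, 0, 0], [60, -0.3, 0.6, 0, 0], [60, 0, 0, 0, 0], [60, 0, 0, 0, 0]]
  ]
}}

```text
t: 23.0
eef_pos: [0.3907, 0.5983, 0.1871]
tool_rot: [0.001, 0.042, 0.999, 0.0]
contact_force: [1.1, -1.2, -0.2]
gripper_width: 0.702
grasp_force: 0.0
```

Run:
```python
from h import *
o=get_obs();print(o["eef_pos"],o["contact_force"],o["gripper_width"])
zoom("end1",[("scene",240,110,260,180),("top",125,140,250,150)],alpha=1.3)
```

```text
[0.3906788  0.59829779 0.1870681 ] [ 1.14373252 -1.15001015 -0.20122484] 0.701824353290522
```

View pics/end1.png

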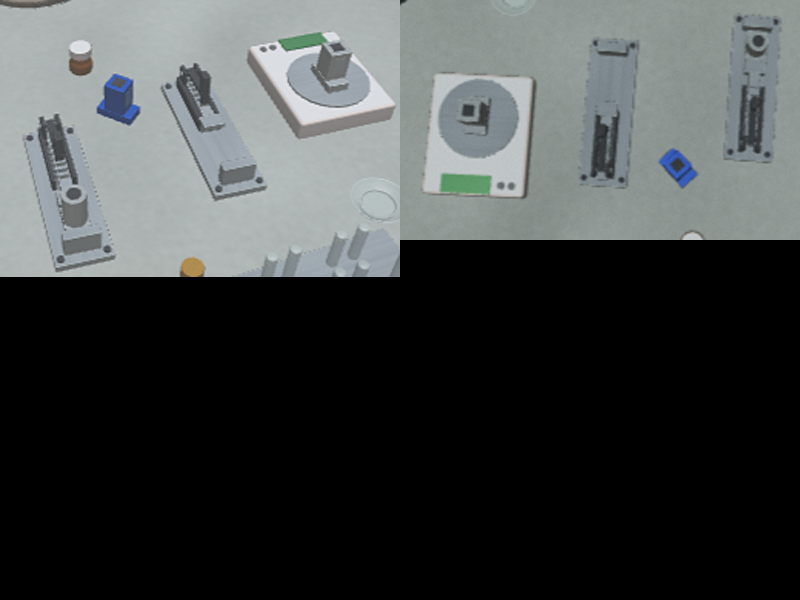

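The cell stands upright at the middle of the pan: top view has the foot at (474,116) and the pan at (479,118), with height parallax explaining the offset. The canister clamp is untouched and the gripper is clear.

```bash
python3 -c "
from station import job
print(job.hand_in())"
```

```text
the job is handed in; nothing more can be done
None
```

I lifted the pawl so the clamp bar sprang back, then stood the flow cell upright on the middle of the balance pan. It is centred to within a few mm by the cameras. The canister clamp was left shut with its canister in place, and I handed the job in at about 23 s (no verdict came back).

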